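Lift the lid out of its rest and hold it over the pan with the apple

ROBOT

A 6-joint arm with a two-finger parallel gripper is mounted at the origin on the work surface; the furniture and walls round the work are solid. World frame = base frame: x ahead of the robot, y to its left, z up, the work surface at z = 0. Lengths are in m, angles in rad, forces in N, time in s.
With the tool pointing down it reaches from about 0.35 to 0.95 m from the base axis. Payload 17.4 kg.
Tool frame: the origin (TCP) lies midway between the tips of the shut fingers; the grasp point (between the pads) lies 19 mm behind it (ctrl.hold_point_z is the distance from the TCP to the grasp point, in m); z points along the fingers, y is the line along which they close (so a half turn about z gives the same grasp; the last joint's range is limited). The gripper opens to 93 mm and grips with 3 to 60 N. Pads are 15 mm wide; open, the fingers measure 128 mm over their backs; the gripper's body (75 mm by 188 mm) begins 65 mm behind the grasp point.
Start: joints at [-1.277, 0.116, 1.442, -0, 1.584, -0.038], TCP at [0.22, -0.638, 0.219] pointing down, gripper open.
Joint ranges: [-2.83, 2.83], [-0.83, 2.19], [0.07, 2.5], [-1.14, 4.28], [0.01, 3], [-2.97, 2.97]. Speed limits (rad/s): [1.89, 1.89, 2.22, 3.14, 3.14, 3.14].

INTERFACE

Orientations are given as a rotation vector (axis times angle).
In Python, from plant import ctrl gives the robot as it stands.
- The arm moves only by the shell command python3 -m inch 'ROWS' [OPENING] [FORCE]. ROWS is a JSON object of lists of equal length, an entry for each row: "travel": the shift along the world's x, y, z in m, a list of three; "spin": the turn about the world's z in rad. A call has 1 to 10 rows; each row is the pose to reach, as a shift and turn from the pose commanded when the call began; what a row does not reach only later rows make up. A row lasts 1/8 s, in which the tool goes at most 62.5 mm and 10.7 degrees, less where a joint would pass 70% of its speed; a pose out of reach is approached as far as the arm can. A call with a gripper value outside its range is refused whole. OPENING is the opening, from -1 (shut) to 1 (fully open), so that 0 is half open, set as the call begins (- or left out, the last holds). The fingers move at their own pace and stop on an object; FORCE is the grip in N (left out, the last holds). Time passes only in rows, so rows that repeat a pose let the fingers close. It gives the time, the measured TCP pose, the force, the opening and the grip force at its end, in the units of the state.
- ctrl.get_obs(): the state, without advancing time (a new reading comes with each control period).
- ctrl.read_camera(name): name is "side" or "top"; returns (picture, depth): 400x640x3 uint8, red, green, blue; 400x640 float32, m along the optical axis (not along the pixel's ray), 0 where there is no reading.
- ctrl.calibration(name): a dict with "fx", "fy", "cx", "cy" (pixels), "pose" (4x4, takes a point from camera to world coordinates). Camera axes: x right, y up, looking along -z (the intrinsics and any distortion apply to the point x, -y, -z); pixel columns grow to the right and rows downward; lengths in m; the calibration is good to about 2 mm. A picture is of the moment at which its call begins. calibration takes no time and is no camera call.
- ctrl.hand_in(): hands the job in; it is judged then, once.
Trained networks look in the newest picture that a camera, given by its name, has taken for a name from the list of things; names that differ only in an ending like _2 or _b are one class to them, and where a whole thing is asked for, a point or a joint stands for the part that bears it (a point fixed in the world has none). Each returns a list of dicts, best first, with "score" (0 to 1); they miss things now and then, are a little off and sometimes report something else, mostly with a low value. They report only what shows in the picture. A call takes as long as a camera call. They do not tell look-alikes from the thing itself.
- ctrl.spot_in(label, camera): "at" ([x, y, z] in m, in world coordinates, good to about 4 mm: the middle of the surface that is visible of it).
The state is a dict: "t": time; "joint_pos": joint angles; "dq": joint speeds; "effort": joint torques, N m; "eef_pos": TCP position; "eef_rot": TCP orientation; "wrist_force": force on the tool from outside, world axes, zero at the start; "torque": the same for the moment, N m; "finger_gap": finger opening in m; "grasp_force": force on a finger pad.
Only numpy, scipy, OpenCV 4.12 (cv2) and the standard library are available. Lean on these libraries where they do the work, as an engineer would, in place of code of your own. Each camera call takes 0.05 s, during which the arm holds its last target. There are 200 camera calls.

TASK

Draw the glass lid out of the wire lid rest where it leans (the knob is the place to hold it), turn it level and hold it centred over the saucepan that has the apple in it, about 10 cm above the rim. Do not set it down: finish while the gripper still holds the lid there, still and level with the knob on top. Leave the pans, the fruit in them and the other things on the worktop as they stand.

Things in the scene. Friction and masses are not known exactly. Their poses are not given: they have to be found in the camera images.
- lid_knob (a point): centre of the round steel knob head of the domed clear-glass lid (174 mm across, 78 high, about 0.3 kg). Head: diameter 26 mm, from 52 to 78 mm above the lid's underside, on a thinner neck; the glass rises to 42 mm at the neck, 35 mm at radius 45. z: out along the knob's axis; at the start it leans 45 degrees up, towards the rest's -x; x then points up the slope, y is level
- lid_center (a point): centre of the lid at the lower face of its pale steel rim flange (172 mm diameter, 5 mm thick), 59 mm below the knob's centre along the knob's axis; axes as lid_knob
- lid_rest: dark smooth steel-wire lid rest, fixed, 97 mm wide, 135 high, wire 7 mm; origin on the worktop below the lid's middle; front (-x) roughly faces the robot. Two wires 90 mm apart slope up 45 degrees to +x under the lid; their feet hook round its rim, leaving 14 mm of play off the wires; tips reach 9 mm over its edge. Free once 20 mm up the slope; first ease it 5 mm off the wires, so that it does not rub
- pan_left_mouth (a point): steel saucepan at the robot's left (172 mm across, rim 68 mm above the worktop, loose, 0.8 kg): centre of its mouth at rim height, z up; the straight handle, top 75 mm high, runs 150 mm out from the wall along this point's -y, away from the robot
- pan_right_mouth (a point): steel saucepan to its right, between the other pan and the lid rest (172 mm across, rim 68 mm above the worktop, loose, 0.8 kg): centre of its mouth at rim height, z up; the straight handle, top 75 mm high, runs 150 mm out from the wall along this point's -y, away from the robot
- apple_center (a point): centre of a red apple (80 mm wide, 69 mm high) that lies in one of the two pans; which one differs from start to start
- lemon_center (a point): centre of a yellow lemon (78x55x56 mm) that lies in the other pan
- shaker: bystander: salt shaker with a grey cap, 44 mm across, 90 mm high, upright; origin at the centre of its underside
- spice_jar: bystander: glass spice jar with a red cap, 45 mm across, 106 mm high, upright; origin at the centre of its underside
There are look-alikes about, which are no part of the job. There is more than one size of the part that bears lemon_center; the job needs the largest.

How it is judged:
By the outcome, as a careful person would: the job done as asked, in the order asked, and still so for the second after the job is handed in, while the arm keeps its last pose, push and grip.
It also fails if it takes over 42 s, if anything falls off the work surface, if the arm or the gripper's body presses on something with over 40 N, if the wrist force passes 120 N, or if a joint passes its speed limit or range.

## Working session

There is one attempt and no reset: what is moved stays moved. The work goes in short steps, Python scripts to look and compute and a shell command to move; the robot and the scene stay as the last step left them, time stands still between calls to the robot, and variables do not carry over. Pictures are saved under pics/ and viewed, at most 10 in all, crops included, and the job is handed in when it is done.

```bash
ls; mkdir -p pics; cat > h.py <<'E'
from plant import ctrl
import numpy as np, cv2
def snap(n,f):
    im,d=ctrl.read_camera(n); cv2.imwrite('pics/'+f,im[:,:,::-1]); np.save('pics/'+f+'.npy',d); return im,d
def world(n,d,u,v):
    c=ctrl.calibration(n); z=d[v,u]
    return (c['pose']@np.array([(u-c['cx'])/c['fx']*z,-(v-c['cy'])/c['fy']*z,-z,1]))[:3]
E
python3 - <<'E'
from h import *
np.set_printoptions(precision=3,suppress=True)
o=ctrl.get_obs(); print({k:np.round(v,3) for k,v in o.items()}, ctrl.hold_point_z)
for n in('side','top'):
    snap(n,n+'0.png'); c=ctrl.calibration(n); print(n,c)
    for l in ['lid_knob','lid_center','lid_rest','pan_left_mouth','apple_center','lemon_center','shaker','spice_jar']:
        print(n,l,[(np.round(r['at'],3).tolist(),round(r['score'],2)) for r in ctrl.spot_in(l,n)][:4])
E
```

```text
pics
{'t': np.float64(0.0), 'joint_pos': array([-1.277,  0.116,  1.442, -0.   ,  1.584, -0.038]), 'dq': array([-0.   , -0.   , -0.001,  0.002,  0.002, -0.   ]), 'effort': array([  0.212, -71.937, -62.261,   0.078,   0.024,  -0.   ]), 'eef_pos': array([ 0.22 , -0.638,  0.218]), 'eef_rot': array([-3.097, -0.519,  0.   ]), 'wrist_force': array([0.761, 0.291, 0.382]), 'torque': array([-0.01 , -0.014,  0.017]), 'grasp_force': np.float64(0.0), 'finger_gap': np.float64(0.093)} 0.0188
side {'fx': 423.05474530643585, 'fy': 423.05474530643585, 'cx': 324.2507193148161, 'cy': 197.40396516729214, 'pose': array([[-0.853,  0.21 , -0.478,  0.105],
       [-0.522, -0.326,  0.788,  0.662],
       [ 0.009,  0.922,  0.387,  0.475],
       [ 0.   ,  0.   ,  0.   ,  1.   ]])}
side lid_knob [([0.531, -0.391, 0.108], 0.98), ([0.561, -0.089, 0.048], 0.29)]
side lid_center [([0.531, -0.39, 0.111], 0.59)]
side lid_rest [([0.556, -0.408, 0.049], 0.67)]
side pan_left_mouth [([0.478, 0.185, 0.044], 0.9)]
side apple_center [([0.467, 0.209, 0.063], 0.61)]
side lemon_center [([0.559, -0.09, 0.048], 0.95), ([0.411, -
[... 225 characters left out ...]
73, 'cx': 320.55719930695375, 'cy': 205.07237754469713, 'pose': array([[-0.007,  0.997, -0.08 ,  0.509],
       [-1.   , -0.009, -0.025, -0.096],
       [-0.026,  0.08 ,  0.997,  0.982],
       [ 0.   ,  0.   ,  0.   ,  1.   ]])}
top lid_knob [([0.54, -0.405, 0.126], 0.63)]
top lid_center [([0.543, -0.404, 0.126], 0.87)]
top lid_rest [([0.564, -0.43, 0.062], 0.93), ([0.539, -0.403, 0.124], 0.67)]
top pan_left_mouth [([0.49, 0.179, 0.012], 0.81)]
top apple_center [([0.484, 0.181, 0.072], 0.72)]
top lemon_center [([0.568, -0.106, 0.055], 0.91), ([0.42, -0.233, 0.035], 0.78), ([0.655, 0.064, 0.036], 0.64)]
top shaker [([0.706, -0.245, 0.078], 0.53)]
top spice_jar [([0.694, -0.324, 0.11], 0.83)]
```

View pics/side0.png

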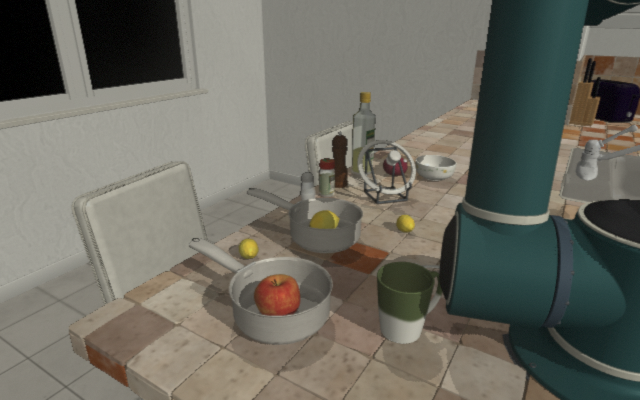

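View pics/top0.png

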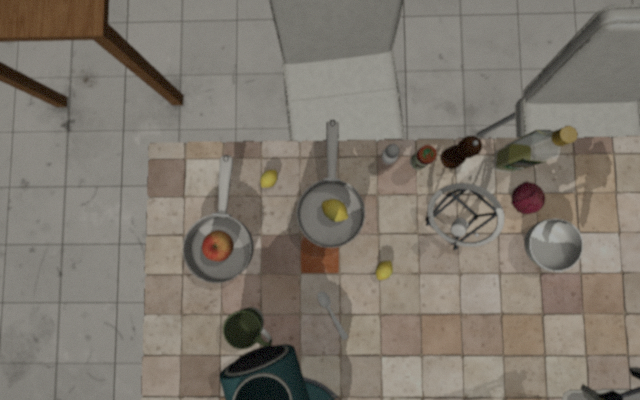

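```bash
cat > fit.py <<'E'
from h import *
from scipy.optimize import least_squares
from scipy.spatial.transform import Rotation as R
np.set_printoptions(precision=4,suppress=True)
P=[]
for n,box in(('top',(420,178,510,255)),('side',(350,132,425,208))):
    im=cv2.imread(f'pics/{n}0.png'); d=np.load(f'pics/{n}0.png.npy')
    u0,v0,u1,v1=box
    cv2.imwrite(f'pics/{n}c.png',cv2.resize(im[v0:v1,u0:u1],None,fx=6,fy=6,interpolation=cv2.INTER_CUBIC))
    Q=[]
    for v in range(v0,v1):
        for u in range(u0,u1):
            if d[v,u]>0: Q.append(world(n,d,u,v))
    Q=np.array(Q); P.append(Q)
k0=np.array([.545,-.408,.12])
def axes(y): # y: yaw of rest +x
    ex=np.array([np.cos(y),np.sin(y),0]); z=np.array([0,0,1]); s=.5**.5
    return (ex+z)*s,(z-ex)*s   # slope, axis
for name,Qs in(('top',P[:1]),('side',P[1:]),('both',P)):
    Q=np.vstack(Qs); Q=Q[(np.linalg.norm(Q-[.585,-.41,.08],axis=1)<.12)&(Q[:,2]>.015)]
    def res(p):
        x,a=axes(p[3]); c=p[:3]; r=Q-c; h=r@a; rad=np.linalg.norm(r-np.outer(h,a),axis=1)
        dr=np.maximum(np.abs(rad-.08)-.006,0); dh=np.maximum(np.abs(h-.0025)-.0025,0)
        e_r=np.hypot(dr,dh)                      # flange
        # knob head: sphere-ish cylinder surface
        kr=np.maximum(rad-.013,0); kh=np.maximum(np.abs(h-.065+.006)-.013,0)
        e_k=np.linalg.norm(r-.059*a,axis=1)-.013
        return np.minimum(e_r,np.abs(e_k))/.003
    best=None
    for y in(-.9,-.6,-.3,0,.3):
        x,a=axes(y); f=least_squares(lambda p:np.minimum(res(p),3)if 0 else np.arctan(res(p)),np.r_[k0-.059*a,y])
        if best is None or f.cost<best.cost: best=f
    x,a=axes(best.x[3]); print(name,len(Q),best.cost,(res(best.x)<1).sum(),'center',best.x[:3],'yaw',best.x[3],'knob',best.x[:3]+.059*a)
o=ctrl.get_obs(); M=R.from_rotvec(o['eef_rot']).as_matrix(); print(M)
for n,u,v in(('top',459,230),('side',395,158)):
    d=np.load(f'pics/{n}0.png.npy'); print(n,world(n,d,u,v))
E
python3 fit.py; python3 - <<'E'
import cv2,numpy as np
a=cv2.imread('pics/topc.png');b=cv2.imread('pics/sidec.png')
h=max(a.shape[0],b.shape[0]);p=lambda i:cv2.copyMakeBorder(i,0,h-i.shape[0],0,0,0)
i=np.hstack([p(a),p(b)]);cv2.imwrite('pics/cc.png',cv2.resize(i,None,fx=.8,fy=.8))
E
```

```text
Traceback (most recent call last):
  File "fit.py", line 13, in <module>
    if d[v,u]>0: Q.append(world(n,d,u,v))
                          ~~~~~^^^^^^^^^
  File "h.py", line 6, in world
    c=ctrl.calibration(n); z=d[v,u]
ValueError: time passes only in moves, steps and waits
[ WARN:0@0.034] global loadsave.cpp:275 findDecoder imread_('pics/sidec.png'): can't open/read file: check file path/integrity
Traceback (most recent call last):
AttributeError: 'NoneType' object has no attribute 'shape'
```

Calibration calls are rationed, so I'll cache them.

```bash
cat > h.py <<'E'
from plant import ctrl
import numpy as np, cv2, functools
cal=functools.lru_cache(None)(lambda n: ctrl.calibration(n))
def snap(n,f):
    im,d=ctrl.read_camera(n); cv2.imwrite('pics/'+f,im[:,:,::-1]); np.save('pics/'+f+'.npy',d); return im,d
def world(n,d,u,v):
    c=cal(n); z=d[v,u]
    return (c['pose']@np.array([(u-c['cx'])/c['fx']*z,-(v-c['cy'])/c['fy']*z,-z,1]))[:3]
E
python3 fit.py; python3 - <<'E'
import cv2,numpy as np
a=cv2.imread('pics/topc.png');b=cv2.imread('pics/sidec.png')
h=max(a.shape[0],b.shape[0]);p=lambda i:cv2.copyMakeBorder(i,0,h-i.shape[0],0,0,0)
i=np.hstack([p(a),p(b)]);cv2.imwrite('pics/cc.png',cv2.resize(i,None,fx=.8,fy=.8))
E
```

```text
top 1916 594.3458331513046 1279 center [ 0.5517 -0.4153  0.0934] yaw -0.7409723840242369 knob [ 0.5209 -0.3871  0.1351]
side 1301 477.7275353971226 787 center [ 0.5495 -0.4119  0.0896] yaw -0.7429551839673743 knob [ 0.5188 -0.3836  0.1313]
both 3217 1109.5629587138178 2031 center [ 0.5508 -0.414   0.092 ] yaw -0.7411112698320901 knob [ 0.5201 -0.3859  0.1337]
[[ 0.9455  0.3257  0.    ]
 [ 0.3257 -0.9455 -0.    ]
 [-0.      0.     -1.    ]]
top [ 0.517  -0.3862  0.1428]
side [ 0.5118 -0.3755  0.1312]
```

View pics/cc.png

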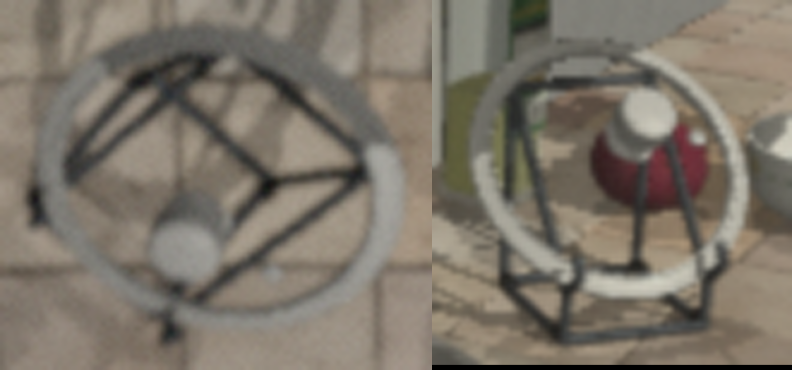

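The top crop shows the lid ring, with the knob at about (190,235). The side crop shows the knob at about (640,120). Both fits agree: knob at (0.520, -0.386, 0.134), rest yaw -0.741. The apple is in the left pan, at top px (218,245).

```bash
python3 -m inch '{"travel":[[0.04,0.03,0.02],[0.08,0.07,0.02],[0.12,0.10,0.02],[0.16,0.135,0.02],[0.20,0.17,0.02],[0.24,0.20,0.02],[0.28,0.235,0.02],[0.30,0.252,0.02],[0.30,0.252,0.02]],"spin":[-0.14,-0.28,-0.42,-0.56,-0.70,-0.84,-0.98,-1.072,-1.072]}' 1 30
python3 - <<'E'
from h import *
snap('top','t1.png');snap('side','s1.png')
a=cv2.imread('pics/t1.png')[120:320,380:580];b=cv2.imread('pics/s1.png')[60:260,300:500]
cv2.imwrite('pics/m1.png',cv2.resize(np.hstack([a,b]),None,fx=2,fy=2))
E
```

```text
t: 2.02
eef_pos: [0.5209, -0.385, 0.2385]
eef_rot: [-2.93, 1.133, 0.0]
wrist_force: [-0.3, -0.5, 0.5]
finger_gap: 0.0928
grasp_force: 0.0
```

View pics/m1.png

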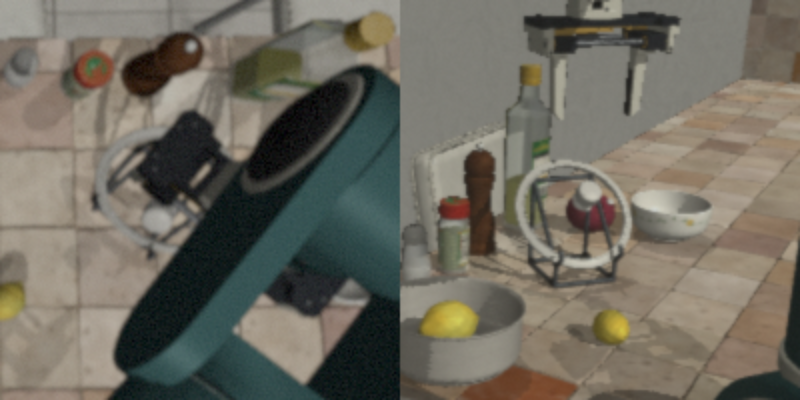

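In the side half the fingers (px 560 and 632) straddle the knob (588,195), so I'll descend and close.

```bash
python3 -m inch '{"travel":[[0,-0.001,-0.04],[0,-0.001,-0.08],[0,-0.001,-0.105],[0,-0.001,-0.122],[0,-0.001,-0.122]],"spin":[0,0,0,0,0]}' 1 30 && python3 -m inch '{"travel":[[0,0,0],[0,0,0],[0,0,0],[0,0,0],[0,0,0],[0,0,0]],"spin":[0,0,0,0,0,0]}' -1 30
python3 - <<'E'
from h import *
snap('side','s2.png');b=cv2.imread('pics/s2.png')[80:240,300:500]
cv2.imwrite('pics/m2.png',cv2.resize(b,None,fx=3,fy=3,interpolation=2))
E
```

```text
t: 2.75
eef_pos: [0.5191, -0.3875, 0.1159]
eef_rot: [-2.928, 1.137, 0.002]
wrist_force: [0.7, -0.0, 0.5]
finger_gap: 0.0929
grasp_force: 0.0
t: 3.5
eef_pos: [0.5199, -0.3872, 0.1166]
eef_rot: [2.929, -1.136, -0.0]
wrist_force: [-0.1, -0.3, -0.3]
finger_gap: 0.0376
grasp_force: 0.0
```

View pics/m2.png

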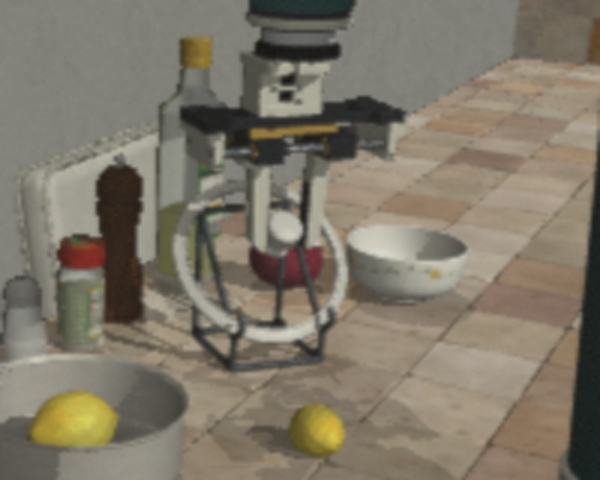

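```bash
python3 -m inch '{"travel":[[0,0,0],[0,0,0],[0,0,0],[0,0,0]],"spin":[0,0,0,0]}' -1 30 && python3 -m inch '{"travel":[[-0.0015,0.0015,0.002],[-0.003,0.003,0.004],[-0.0035,0.003,0.005],[-0.0035,0.003,0.005]],"spin":[0,0,0,0]}' - 30
```

```text
t: 4.05
eef_pos: [0.5199, -0.3872, 0.1166]
eef_rot: [-2.929, 1.136, 0.0]
wrist_force: [-0.6, 0.1, 0.1]
finger_gap: 0.0254
grasp_force: 30.0
t: 4.55
eef_pos: [0.5164, -0.3841, 0.1218]
eef_rot: [-2.929, 1.136, -0.0]
wrist_force: [1.1, -0.3, -0.9]
finger_gap: 0.0258
grasp_force: 30.0
```

```bash
python3 -m inch '{"travel":[[0.003,-0.0025,0.004],[0.006,-0.0055,0.008],[0.009,-0.0085,0.012],[0.009,-0.0085,0.012]],"spin":[0,0,0,0]}'
python3 - <<'E'
from h import *
snap('side','s3.png');b=cv2.imread('pics/s3.png')[80:240,300:500]
cv2.imwrite('pics/m3.png',cv2.resize(b,None,fx=3,fy=3,interpolation=2))
E
```

```text
t: 5.05
eef_pos: [0.5257, -0.393, 0.134]
eef_rot: [2.929, -1.136, 0.001]
wrist_force: [-1.1, -0.3, -3.7]
finger_gap: 0.0251
grasp_force: 30.0
```

View pics/m3.png

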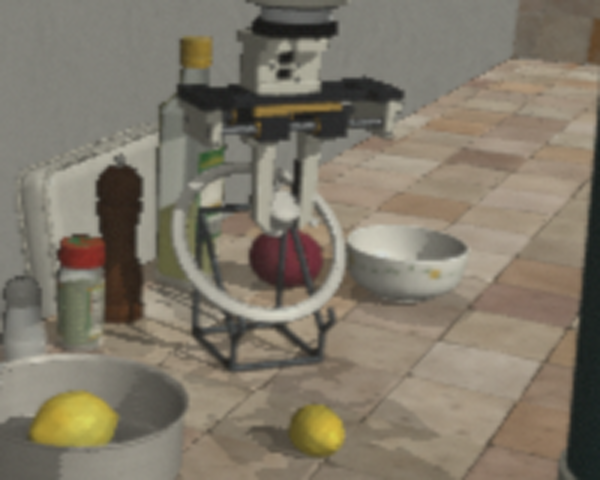

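The side crop shows the lid off its feet and still held at its lean, with the knob between the fingers at (285,205). I'll carry on up the slope, lift, and move over clear worktop.

```bash
python3 -m inch '{"travel":[[0.006,-0.006,0.009],[0.014,-0.013,0.02],[0.018,-0.017,0.04],[0.018,-0.017,0.07],[0.018,-0.017,0.09],[-0.01,-0.015,0.09],[-0.05,-0.01,0.09],[-0.09,-0.007,0.08],[-0.105,-0.007,0.07],[-0.105,-0.007,0.07]],"spin":[0,0,0,0,0,0,0,0,0,0]}' && python3 -m inch '{"travel":[[0,0,0],[0,0,0],[0,0,0],[0,0,0]],"spin":[0,0,0,0]}' - 15
cat > tilt.py <<'E'
from h import *
import sys
from scipy.spatial.transform import Rotation as R
o=ctrl.get_obs();k=o['eef_pos']+[0,0,.019];print(o['t'],k,o['wrist_force'],o['torque'],o['finger_gap'])
for n in('side','top'):
    im,d=snap(n,n+sys.argv[1]+'.png');c=cal(n);v,u=np.nonzero(d>0);z=d[v,u]
    Q=(c['pose']@np.c_[(u-c['cx'])/c['fx']*z,-(v-c['cy'])/c['fy']*z,-z,0*z+1].T)[:3].T
    r=np.linalg.norm(Q-k,axis=1); m=(abs(r-np.hypot(.057,.080))<.008)&(Q[:,2]<k[2]+.03)&(Q[:,2]>.012);Q=Q[m]
    if len(Q)<30: print(n,'few',len(Q));continue
    best=(0,)
    rng=np.random.default_rng(0)
    for _ in range(3000):
        p=Q[rng.choice(len(Q),3,False)];a=np.cross(p[1]-p[0],p[2]-p[0]);l=np.linalg.norm(a)
        if l<1e-4: continue
        a/=l;a*=np.sign(a[2]);h=(k-p[0])@a
        if abs(h-.057)>.012: continue
        s=(abs((Q-p[0])@a)<.003).sum()
        if s>best[0]: best=(s,a,p[0])
    if len(best)>1:
        q=Q[abs((Q-best[2])@best[1])<.004];_,_,V=np.linalg.svd(q-q.mean(0));a=V[2]*np.sign(V[2,2])
        print(n,len(Q),len(q),'axis',a.round(3),'tilt',np.degrees(np.arccos(a[2])).round(1),'z',q[:,2].min().round(3),q[:,2].max().round(3))
im=cv2.imread('pics/side'+sys.argv[1]+'.png')
cv2.imwrite('pics/v'+sys.argv[1]+'.png',im)
E
python3 tilt.py A
```

```text
t: 6.35
eef_pos: [0.4199, -0.3998, 0.2036]
eef_rot: [-2.928, 1.138, 0.0]
wrist_force: [0.9, -0.3, -2.9]
finger_gap: 0.0254
grasp_force: 30.0
t: 6.85
eef_pos: [0.4206, -0.3997, 0.2036]
eef_rot: [-2.929, 1.136, 0.0]
wrist_force: [0.5, 0.6, -3.5]
finger_gap: 0.0255
grasp_force: 15.0
6.85 [ 0.42061131 -0.39967712  0.2225956 ] [ 0.49414525  0.5921954  -3.47571961] [ 0.16161867  0.07843184 -0.00827143] 0.02548795262666793
side 667 628 axis [-0.508  0.461  0.727] tilt 43.3 z 0.12 0.238
top 922 877 axis [-0.508  0.464  0.726] tilt 43.5 z 0.119 0.24
```

View pics/vA.png

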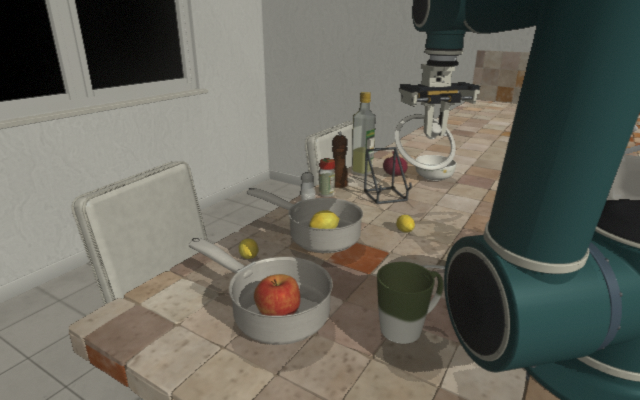

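The lid is out of the rest (side px (425,140)), held at 43.4° of tilt even at 15 N. I'll lower it close to the worktop and ease the grip so it can swing level about the pads.

```bash
python3 -m inch '{"travel":[[0,0,-0.04],[0,0,-0.075],[0,0,-0.09],[0,0,-0.09]],"spin":[0,0,0,0]}' - 10 && python3 tilt.py B; python3 -m inch '{"travel":[[0,0,0],[0,0,0],[0,0,0],[0,0,0]],"spin":[0,0,0,0]}' - 7; python3 tilt.py C
```

```text
t: 7.45
eef_pos: [0.4203, -0.3996, 0.1134]
eef_rot: [-2.928, 1.136, 0.001]
wrist_force: [-0.3, -0.1, -3.1]
finger_gap: 0.0261
grasp_force: 10.0
7.45 [ 0.42027176 -0.3995799   0.13241018] [-0.28847108 -0.12157546 -3.09507972] [ 0.12331556  0.03941832 -0.0288586 ] 0.026135863726491352
side 544 482 axis [-0.251  0.226  0.941] tilt 19.7 z 0.046 0.105
top 756 698 axis [-0.251  0.232  0.94 ] tilt 20.0 z 0.046 0.111
t: 8.05
eef_pos: [0.4204, -0.3997, 0.1138]
eef_rot: [2.929, -1.136, 0.0]
wrist_force: [0.0, 0.3, -3.5]
finger_gap: 0.026
grasp_force: 7.0
8.05 [ 0.4203792  -0.39971365  0.13277011] [ 0.04320157  0.27383842 -3.54940448] [0.11072344 0.09656378 0.00359034] 0.02595473463176686
side 544 481 axis [-0.25   0.226  0.941] tilt 19.7 z 0.046 0.105
top 740 701 axis [-0.247  0.233  0.941] tilt 19.8 z 0.047 0.109
```

The grip lets the lid swing: it is now at 20°. I'll ease further and shake gently.

```bash
python3 -m inch '{"travel":[[0,0,0],[0,0,0],[0,0,0]],"spin":[0,0,0]}' - 5; python3 tilt.py D;  python3 -m inch '{"travel":[[0,0,0.015],[0,0,0],[0,0,0.015],[0,0,0],[0,0,0]],"spin":[0,0,0,0,0]}' - 5; python3 tilt.py E
```

```text
t: 8.52
eef_pos: [0.4204, -0.3997, 0.1136]
eef_rot: [2.929, -1.136, 0.0]
wrist_force: [-0.3, -0.2, -3.1]
finger_gap: 0.026
grasp_force: 5.0
8.525 [ 0.42036823 -0.39970619  0.13263488] [-0.27477623 -0.20451183 -3.14568803] [ 0.0902878   0.00692534 -0.04330341] 0.025960733803026312
side 533 459 axis [-0.198  0.177  0.964] tilt 15.4 z 0.05 0.098
top 730 694 axis [-0.199  0.183  0.963] tilt 15.7 z 0.05 0.101
t: 9.25
eef_pos: [0.4199, -0.3992, 0.1119]
eef_rot: [-2.928, 1.136, 0.003]
wrist_force: [0.4, -0.3, -4.1]
finger_gap: 0.0259
grasp_force: 5.0
9.25 [ 0.41987459 -0.39919374  0.13094795] [ 0.36407211 -0.32847065 -4.14397477] [ 0.07871841 -0.01934029  0.00963718] 0.025904902711177
side 538 452 axis [-0.112  0.098  0.989] tilt 8.6 z 0.056 0.085
top 710 674 axis [-0.11   0.102  0.989] tilt 8.6 z 0.057 0.089
```

```bash
python3 -m inch '{"travel":[[0,0,0.015],[0,0,0],[0,0,0.015],[0,0,0],[0,0,0.015],[0,0,0],[0,0,0.015],[0,0,0],[0,0,0]],"spin":[0,0,0,0,0,0,0,0,0]}' - 5; python3 tilt.py F
```

```text
t: 10.48
eef_pos: [0.4199, -0.3992, 0.112]
eef_rot: [-2.928, 1.136, 0.003]
wrist_force: [0.1, 0.1, -4.9]
finger_gap: 0.0263
grasp_force: 5.0
10.475 [ 0.41989652 -0.39922147  0.13101788] [ 0.10649082  0.09424743 -4.85010189] [ 0.11187863 -0.01153911  0.02360158] 0.026267683334287747
side 517 430 axis [-0.072  0.057  0.996] tilt 5.3 z 0.06 0.081
top 696 661 axis [-0.07   0.071  0.995] tilt 5.7 z 0.061 0.084
```

```bash
python3 -m inch '{"travel":[[-0.007,0.006,0],[0.007,-0.006,0],[-0.007,0.006,0],[0.007,-0.006,0],[-0.005,0.005,0],[0.005,-0.005,0],[-0.003,0.003,0],[0.003,-0.003,0],[0,0,0],[0,0,0]],"spin":[0,0,0,0,0,0,0,0,0,0]}' - 5; python3 tilt.py G
```

```text
t: 11.82
eef_pos: [0.4202, -0.3995, 0.1136]
eef_rot: [-2.929, 1.136, 0.0]
wrist_force: [0.3, 0.1, -4.0]
finger_gap: 0.026
grasp_force: 5.0
11.825 [ 0.42016475 -0.39950652  0.13260013] [ 0.30362209  0.06790246 -3.96006203] [ 0.05751649  0.01117319 -0.04097086] 0.02603988590161862
side 440 327 axis [ 0.019 -0.032  0.999] tilt 2.1 z 0.064 0.076
top 520 507 axis [ 0.018 -0.012  1.   ] tilt 1.2 z 0.067 0.077
```

The lid is level to about 1.5°. Next I'll measure the pan mouth and tighten the grip.

```bash
python3 -m inch '{"travel":[[0,0,0],[0,0,0]],"spin":[0,0]}' - 25; cat > pan.py <<'E'
from h import *
from scipy.optimize import least_squares
print(ctrl.get_obs()['joint_pos'].round(2))
for n in('top','side'):
    d=np.load(f'pics/{n}0.png.npy');c=cal(n);v,u=np.nonzero(d>0);z=d[v,u]
    Q=(c['pose']@np.c_[(u-c['cx'])/c['fx']*z,-(v-c['cy'])/c['fy']*z,-z,0*z+1].T)[:3].T
    r=np.linalg.norm(Q[:,:2]-[.485,.182],axis=1);q=Q[(r<.11)&(r>.065)&(Q[:,2]>.060)&(Q[:,2]<.076)]
    f=least_squares(lambda p:np.hypot(q[:,0]-p[0],q[:,1]-p[1])-p[2],[.485,.182,.085],loss='soft_l1',f_scale=.002)
    print(n,len(q),f.x,np.median(q[:,2]))
E
python3 pan.py; python3 tilt.py H
```

```text
t: 12.18
eef_pos: [0.4204, -0.3997, 0.1136]
eef_rot: [-2.929, 1.136, 0.0]
wrist_force: [-0.4, 0.3, -3.4]
finger_gap: 0.0256
grasp_force: 25.0
[-0.8  -0.04  1.78 -0.    1.41  1.51]
top 570 [0.47782444 0.18576613 0.08419765] 0.0660689727571202
side 998 [0.47543975 0.18892811 0.08365819] 0.06473040991801438
12.175 [ 0.42036415 -0.39970902  0.13262574] [-0.39881452  0.34498974 -3.38888299] [ 0.05935207 -0.0453235   0.00206643] 0.025641291532514845
side 452 339 axis [ 0.021 -0.03   0.999] tilt 2.1 z 0.064 0.075
top 521 494 axis [ 0.017 -0.019  1.   ] tilt 1.5 z 0.066 0.077
```

```bash
python3 -m inch '{"travel":[[0,0,0.015],[0,0,0.04],[0,0,0.07],[0,0.005,0.09],[0.002,0.02,0.1],[0.006,0.045,0.1],[0.010,0.08,0.1],[0.014,0.12,0.1],[0.018,0.16,0.1],[0.022,0.20,0.1]],"spin":[0,0,0,0,0.03,0.07,0.12,0.18,0.24,0.30]}' && python3 -m inch '{"travel":[[0.004,0.04,0],[0.008,0.08,0],[0.012,0.12,0],[0.016,0.16,0],[0.020,0.20,0],[0.024,0.24,0],[0.028,0.28,0],[0.031,0.315,0],[0.033,0.345,0],[0.034,0.365,0]],"spin":[0.06,0.12,0.18,0.24,0.30,0.36,0.42,0.48,0.54,0.58]}' && python3 -m inch '{"travel":[[0.0002,0.012,0],[0.0005,0.019,-0.001],[0.0005,0.022,-0.003],[0.0005,0.022,-0.003],[0.0005,0.022,-0.003]],"spin":[0.01,0.02,0.02,0.02,0.02]}'
cat >> tilt.py <<'E'
print('rim circle?')
E
python3 tilt.py I
```

```text
t: 13.52
eef_pos: [0.4418, -0.1969, 0.2124]
eef_rot: [-3.067, 0.679, 0.002]
wrist_force: [0.2, -0.0, -3.5]
finger_gap: 0.0255
grasp_force: 25.0
t: 14.78
eef_pos: [0.4748, 0.1675, 0.2123]
eef_rot: [3.133, 0.227, -0.003]
wrist_force: [-0.1, -0.6, -3.0]
finger_gap: 0.0254
grasp_force: 25.0
t: 15.4
eef_pos: [0.4769, 0.1869, 0.2107]
eef_rot: [3.132, 0.25, 0.0]
wrist_force: [0.3, -0.6, -3.0]
finger_gap: 0.0253
grasp_force: 25.0
15.4 [0.47690863 0.1869033  0.22967398] [ 0.30507263 -0.61529417 -3.01750253] [-0.0160392   0.01329929 -0.0475066 ] 0.0253241925362039
side 1304 1136 axis [ 0.027 -0.006  1.   ] tilt 1.6 z 0.161 0.172
top 851 824 axis [0.025 0.004 1.   ] tilt 1.5 z 0.163 0.175
rim circle?
```

View pics/vI.png

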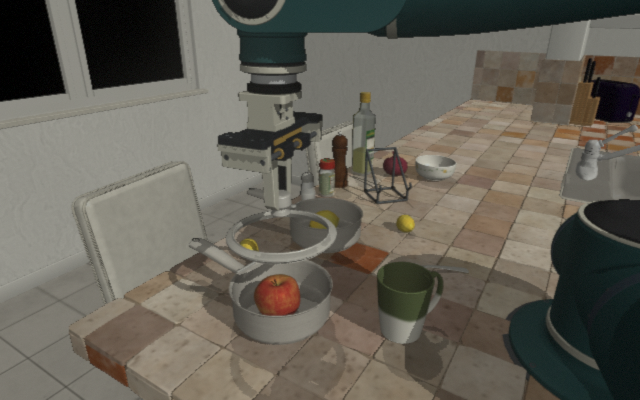

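View pics/topI.png

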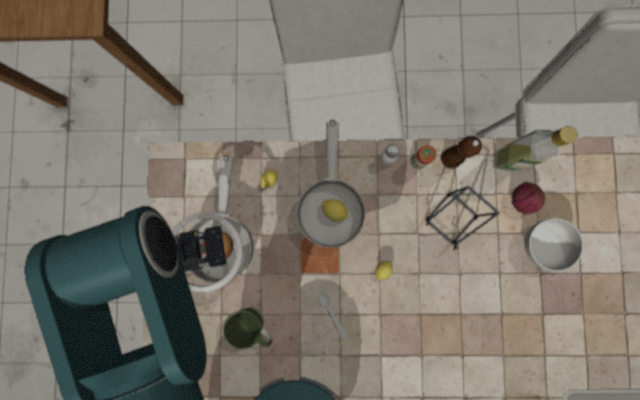

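The side view shows the lid level at (282,235) above the apple pan (280,300). In the top view the other pan, the lemon and the bystanders are where they were. I'll check the centring with a circle fit.

```bash
python3 - <<'E'
from h import *
from scipy.optimize import least_squares
for n in('top','side'):
    d=np.load(f'pics/{n}I.png.npy');c=cal(n);v,u=np.nonzero(d>0);z=d[v,u]
    Q=(c['pose']@np.c_[(u-c['cx'])/c['fx']*z,-(v-c['cy'])/c['fy']*z,-z,0*z+1].T)[:3].T
    for a,b in((.155,.180),(.06,.076)):
        r=np.linalg.norm(Q[:,:2]-[.477,.187],axis=1);q=Q[(r<.105)&(r>.068)&(Q[:,2]>a)&(Q[:,2]<b)]
        rr=.081 if a>.1 else .0842
        f=least_squares(lambda p:np.hypot(q[:,0]-p[0],q[:,1]-p[1])-rr,[.477,.187],loss='soft_l1',f_scale=.002)
        print(n,a,len(q),f.x.round(4),np.median(q[:,2]).round(4))
E
```

```text
top 0.155 1018 [0.4723 0.1853] 0.1683
top 0.06 325 [0.4776 0.1864] 0.0665
side 0.155 1938 [0.4694 0.1902] 0.1665
side 0.06 751 [0.4752 0.1888] 0.0649
```

```bash
python3 -m inch '{"travel":[[0.002,0,0],[0.005,0,0.001],[0.0055,0,0.001],[0.0055,0,0.001],[0.0055,0,0.001],[0.0055,0,0.001]],"spin":[0,0,0,0,0,0]}' && python3 tilt.py J && python3 -c "
from plant import ctrl
print(ctrl.hand_in())"
```

```text
t: 16.25
eef_pos: [0.4823, 0.1873, 0.2117]
eef_rot: [3.132, 0.251, 0.0]
wrist_force: [-0.6, -0.2, -3.0]
finger_gap: 0.0253
grasp_force: 25.0
16.25 [0.48232723 0.18734076 0.23065514] [-0.64161831 -0.18684807 -2.99166991] [-0.01351612  0.01324356 -0.01058163] 0.025285193824173154
side 1298 1114 axis [ 0.028 -0.006  1.   ] tilt 1.7 z 0.162 0.173
top 838 811 axis [0.022 0.004 1.   ] tilt 1.3 z 0.164 0.175
rim circle?
the job is handed in; nothing more can be done
None
```

I handed the job in at 16 s: the gripper holds the lid still by its knob, centred over the apple's (left) pan to within a few millimetres. It is about 10 cm above the rim, level to about 1.5°, and nothing else was moved as far as the pictures show.

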